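# Store the router bit and lift off the tin's outer lid

## Robot

A 6-joint arm with a two-finger parallel gripper is mounted at the origin on the work surface. World frame = base frame: x ahead of the robot, y to its left, z up, the work surface at z = 0. Lengths are in m, angles in rad, forces in N, time in s.
With the tool pointing down it reaches from about 0.3 to 0.775 m from the base axis. Payload 14.6 kg.
Tool frame: the origin (TCP) lies between the finger pads; the fingertips stand 8 mm ahead of it and the grasp point (between the pads) lies 11 mm behind it (ctrl.tip_reach is the distance from the TCP to the fingertips, in m); y points along the fingers, z is the direction in which the jaws open and shut, and the axes are right-handed (so a half turn about y gives the same grasp; the last joint's range is limited). The gripper opens to 94 mm and grips with 3 to 60 N. Pads are 16 mm wide; open, the fingers measure 119 mm over their backs; the gripper's body (75 mm by 177 mm) begins 78 mm behind the grasp point.
Start: joints at [1.273, 0.3, 1.521, -0, 1.321, -0.067], TCP at [0.126, 0.535, 0.213] pointing down, gripper open.
Joint ranges: [-3.03, 3.03], [-0.79, 2.21], [0.23, 2.52], [-1.04, 4.18], [0, 3.07], [-2.55, 2.55]. Speed limits (rad/s): [2.22, 2.22, 2.57, 3.14, 3.14, 3.14].

## Interface

Orientations are given as [roll, pitch, yaw] about the fixed x, y, z axes, in that order (R = Rz(yaw) Ry(pitch) Rx(roll)).
In Python, from station import ctrl gives the robot as it stands.
- The arm moves only by the tool play_rows, never from a script. Its arguments are lists of equal length, an entry for each row: "twist": the turn, a rotation vector about the world's x, y, z as a fraction of full scale, a list of three; "travel": the shift along the world's x, y, z as a fraction of full scale, a list of three; "grip": the gripper's target within -1 to 1 (shut at 1, half-way at 0, fully open at -1). A call has 1 to 12 rows; each row shifts and turns the commanded pose from where the row before left it; what a row does not reach is not made up. Full scale, the value 1, is 5 cm for a shift and 90 degrees for a turn. A row lasts 1/10 s, in which the tool goes at most 50 mm and 8.59 degrees, less where a joint would pass 70% of its speed; a pose out of reach is approached as far as the arm can. A call with a number of a shift or a turn outside -1 to 1 is refused whole. A call with a gripper value outside its range is refused whole. The fingers move at their own pace and stop on an object; "force" is the grip in N (left out, the last holds). Time passes only in rows, so rows that do not move let the fingers close. It gives the time, the measured TCP pose, the force and the opening at its end, in the units of the state.
- ctrl.get_obs(): the state, without advancing time (a new reading comes with each control period).
- ctrl.camera(name): name is "scene" or "side" or "wrist"; returns a dict with "img" (480x640x3 uint8, red, green, blue), "vfov" (degrees; the focal length in pixels is half the picture's height over the tangent of half this angle, whatever the lens; pixels are square), "cx", "cy" (the principal point, pixels), "k1" (the pictures are not rectified: a ray, as slopes to the right and down, at radius r is drawn at 1 + k1 r^2 times it, then the intrinsics apply), "rvec" (rotation vector, rad) and "tvec" (3), from world to camera coordinates, as OpenCV has them. Camera axes: x right, y down, z forward; pixel columns grow to the right and rows downward; lengths in m; the calibration is good to about 2 mm. A picture is of the moment at which its call begins. There is no depth.
- ctrl.hand_in(): hands the job in, once; it reports no verdict.
Trained networks look in a picture, given as the dict that the camera call returned (one of the last four; its "shot" number tells which), for a name from the list of things; names that differ only in an ending like _2 or _b are one class to them, and where a whole thing is asked for, a point or a joint stands for the part that bears it (a point fixed in the world has none). Each returns a list of dicts, best first, with "confidence" (0 to 1); they miss things now and then, are a little off and sometimes report something else, mostly with a low value. They report only what shows in the picture. A call takes as long as a camera call.
- ctrl.boxes_of(name, picture): "point" ([column, row] in pixels, amid what is visible of it).
- ctrl.trace(name, picture): "pixels" (480x640 bool, what is visible of it) and "point" ([column, row] in pixels, amid what is visible of it).
The state is a dict: "time_s": time; "qpos": joint angles; "joint_vel": joint speeds; "tau": joint torques, N m; "ee_pos": TCP position; "eef_rot": TCP orientation; "force": force on the tool from outside, world axes, zero at the start; "moment": the same for the moment, N m; "grip_width": finger opening in m.
Only numpy, scipy, OpenCV 4.12 (cv2) and the standard library are available. Lean on these libraries where they do the work, as an engineer would, in place of code of your own. Each camera call takes 0.05 s, during which the arm holds its last target.

## Task

Take the orange-headed router bit out of the green rack block and stand it all the way down in the hole of the storage tin's base. Then pick up the two nested lids together by the yellow post, lower them gently over the bit until the inner lid sits fully home on the base, and let go of the post. Last, take the blue outer lid by its black collar, lift it off alone while the inner lid stays seated undisturbed, and finish still holding the outer lid level above the tin, its whole rim higher than the top of the yellow post, so that I can fit a new seal in it; leave the jar, the tape roll and the carton where they are.

Things in the scene. Friction and masses are not known exactly. Their poses are not given: they have to be found in the camera images.
- tin: Fixed base of a round tin. Grey flange disc 132 mm across, 12 mm thick; on it an aluminium ring 100 mm across (94 at its top), reaching 34 mm above the bench; inside it a white block, equally high, with one hole. Origin: centre of the underside, on the bench. The inner lid fits round the ring (2.5 mm play each side) and seats on the flange: its origin then lies 12 mm above this one.
- tin_bore (a point): Centre of the mouth of the hole in the tin's white block, 34 mm above the bench, 14 mm along the tin's x axis from its centre. Vertical hole, 15 mm in diameter, chamfered, 22 mm deep with a solid floor.
- bit: Router bit, 54 mm long, 0.08 kg, upright in the rack at the start. Steel shank 12 mm in diameter over the lower 24 mm, chamfered foot; above it an orange round head 20 mm in diameter, 30 mm tall, to grip it by. Origin: centre of the foot; z runs to the head. Fully down in the tin, the head starts 2 mm above the block.
- rack: Green-painted block 60 x 60 x 30 mm, fixed, with one vertical hole 15 mm in diameter and 18 mm deep in the middle of its top, where the bit waits (foot 12 mm above the bench). Origin: centre of the underside.
- lid_inner: Inner lid: steel cap open below, 111 mm outer, 105 mm inner diameter, 63 mm tall, 0.3 kg. From its top a yellow post 18 mm in diameter rises to 119 mm above the lower edge, through the outer lid's collar; 28 mm stick out above the collar. Starts on the bench; the outer lid rests loose on its top, so the post lifts both. Origin: centre of the lower edge; z up.
- lid_outer: Outer lid: blue cap open below, 126 mm outer diameter, 0.2 kg, top plate 40 mm above its lower edge. On it a black tubular collar, 34 mm outer, 24 mm inner diameter, rises to 64 mm, round the post with 3 mm play: grip it outside, the post between the fingers. Origin: centre of the lower edge; nested it is 27 mm above the inner lid's origin; z up.
- jar: Bystander: glass jar with a red cap, 64 mm in diameter, 85 mm tall. Origin: centre of the underside.
- tape: Bystander: grey roll of tape lying flat, 90 mm in diameter, 36 mm tall. Origin: centre of the underside.
- carton: Bystander: small closed whitish carton, 40 x 60 mm, 35 mm tall. Origin: centre of the underside.

How it is judged:
By the outcome, as a careful person would: the job done as asked, in the order asked, and still so for the second after the job is handed in, while the arm keeps its last pose, push and grip.
It also fails if it takes over 72 s, if anything falls off the work surface, if the arm or the gripper's body presses on something with over 40 N, if the wrist force passes 120 N, or if a joint passes its speed limit or range.

## Working session

There is one attempt and no reset: what is moved stays moved. The work goes in short steps, Python scripts to look and compute and a tool call to move; the robot and the scene stay as the last step left them, time stands still between calls to the robot, and variables do not carry over. Pictures are saved under pics/ and viewed, and the job is handed in when it is done.

Besides the shell and the picture viewer there is one more tool, called after ">>>" as name(argument=value, ...), one argument or row to a line, values as JSON. play_rows: Moves the arm, as the interface text tells. Its arguments: {"type":"object","properties":{"twist":{"type":"array"},"travel":{"type":"array"},"grip":{"type":"array"},"force":{"type":"number"}},"required":["twist","travel","grip"]}

```bash
ls; mkdir -p pics; cat > h.py <<'E'
from station import ctrl
import numpy as np, cv2
def K(p):
    f=240/np.tan(np.radians(p['vfov'])/2); return f
def ray(p,uv):
    f=K(p); d=np.array([(uv[0]-p['cx'])/f,(uv[1]-p['cy'])/f]); s=d.copy()
    for _ in range(30): s=d/(1+p['k1']*(s@s))
    R,_=cv2.Rodrigues(np.array(p['rvec'],float)); t=np.array(p['tvec'],float).ravel()
    return -R.T@t, R.T@np.array([s[0],s[1],1.])
def atz(p,uv,z):
    c,d=ray(p,uv); return c+d*(z-c[2])/d[2]
def proj(p,X):
    X=np.atleast_2d(X); R,_=cv2.Rodrigues(np.array(p['rvec'],float)); t=np.array(p['tvec'],float).ravel()
    c=X@R.T+t; s=c[:,:2]/c[:,2:]; r2=(s**2).sum(1,keepdims=True)
    return s*(1+p['k1']*r2)*K(p)+np.array([p['cx'],p['cy']])
def save(p,n,pts=()):
    im=cv2.cvtColor(p['img'],cv2.COLOR_RGB2BGR)
    for q in pts: cv2.circle(im,(int(round(q[0])),int(round(q[1]))),2,(255,0,255),-1)
    cv2.imwrite('pics/'+n,im)
E
python3 - <<'E'
from h import *
for n in ['scene','side','wrist']:
    p=ctrl.camera(n); save(p,n+'0.png')
    print(n,p['vfov'],p['k1'],ray(p,[320,240]))
    for o in ['tin','tin_bore','bit','rack','lid_inner','lid_outer','jar','tape','carton']:
        b=ctrl.trace(o,p)[:2]
        print(o,[(np.round(x['point'],1),round(x['confidence'],2),int(x['pixels'].sum())) for x in b])
print(ctrl.get_obs(),ctrl.tip_reach)
E
```

```text
pics
scene 47.24579370113753 -0.030076579127050494 (array([1.16418753, 0.18193138, 0.9619209 ]), array([-0.55271574, -0.15221512, -0.81948643]))
tin [(array([431.2, 237.1]), 0.67, 2668)]
tin_bore [(array([434.1, 237.5]), 0.77, 2647)]
bit []
rack [(array([316.5, 243.6]), 0.66, 732)]
lid_inner [(array([209.8, 215.2]), 0.55, 263)]
lid_outer []
jar [(array([380. , 307.8]), 0.59, 1353)]
tape [(array([215.3, 288.3]), 0.88, 1493)]
carton [(array([304.7, 301.8]), 0.69, 780)]
side 49.866416437067215 -0.04755161046459576 (array([ 0.33519707, -0.73109598,  0.52274713]), array([ 0.2828739 ,  0.79996647, -0.52998238]))
tin [(array([219.2, 208.4]), 0.6, 1971)]
tin_bore [(array([218.4, 210.8]), 0.95, 1974)]
bit [(array([282.7, 240.6]), 0.66, 220)]
rack [(array([286.1, 253.7]), 0.79, 1139)]
lid_inner [(array([294.4, 396.5]), 0.9, 1134)]
lid_outer [(array([292.6, 356.1]), 0.65, 7004)]
jar [(array([324.4, 191. ]), 0.59, 1356)]
tape [(array([410.8, 296. ]), 0.98, 2533)]
carton [(array([358.8, 235.9]), 0.89, 703)]
wrist 62.11112924311444 -0.08879297122227257 (array([0.04590433, 0.55306832, 0.38611435]),
[... 153 characters left out ...]
d_inner []
lid_outer []
jar []
tape []
carton []
{'time_s': 1.5, 'qpos': array([ 1.27342203e+00,  2.99893139e-01,  1.52099657e+00,  1.21405517e-05,
        1.32071429e+00, -6.66073389e-02]), 'joint_vel': array([ 0.00037277,  0.00062884,  0.00088384, -0.00123265, -0.00248348,
       -0.00036617]), 'tau': array([ 6.98028634e-04, -5.31671154e+01, -3.52906179e+01,  7.08124414e-02,
        2.14994489e-02, -9.05649017e-06]), 'ee_pos': array([0.12579863, 0.535408  , 0.2134508 ]), 'eef_rot': array([-1.57080686e+00,  1.24918292e-05, -2.30769966e-01]), 'force': array([0.09970399, 0.01325536, 0.06371424]), 'moment': array([-0.00737462, -0.01063164,  0.03000791]), 'grip_width': 0.0937228003621261} 0.008
```

View pics/scene0.png

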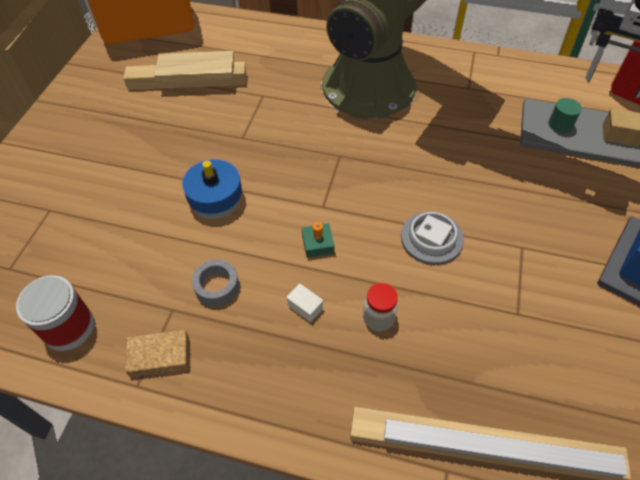

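View pics/side0.png

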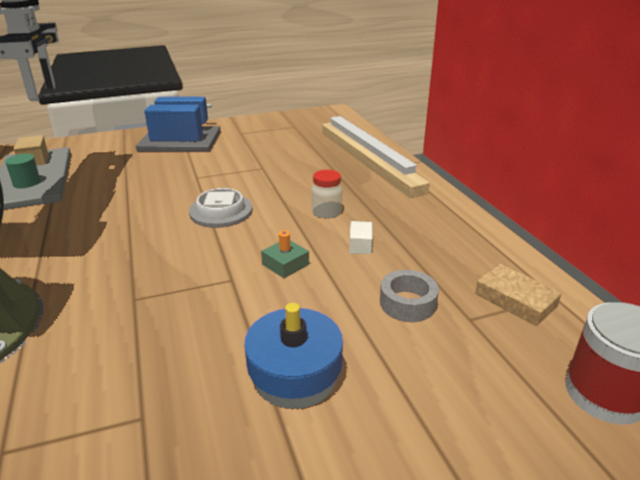

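View pics/wrist0.png

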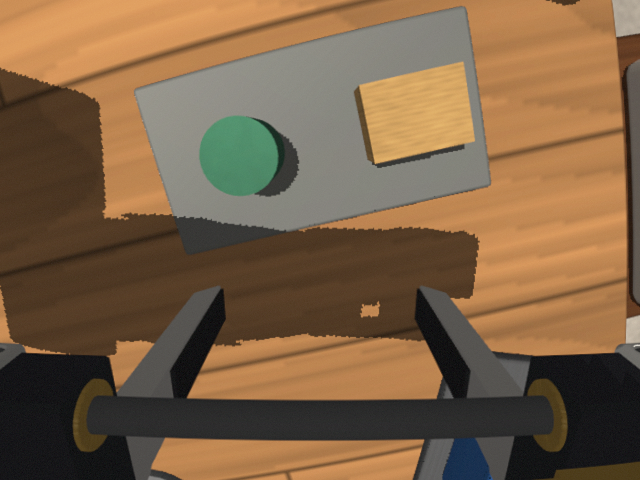

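The overhead view shows the nested lids at (213,190), the rack with bit at (318,235) and the tin at (433,235) with a dark hole near (432,232). The tape, carton and jar lie on the far side. Next I'll work out coarse positions from colours.

```bash
python3 - <<'E'
from h import *
from scipy.optimize import least_squares
P={n:ctrl.camera(n) for n in ['scene','side']}
def tri(obs):
    A=np.zeros((3,3));b=np.zeros(3);L=[]
    for p,uv in obs:
        c,d=ray(p,uv);d/=np.linalg.norm(d);M=np.eye(3)-np.outer(d,d);A+=M;b+=M@c
    return np.linalg.solve(A,b)
def blob(p,lo,hi,near,r=60):
    h=cv2.cvtColor(p['img'],cv2.COLOR_RGB2HSV);m=cv2.inRange(h,lo,hi)
    n,l,s,c=cv2.connectedComponentsWithStats(m)
    best=[(s[i,4],i) for i in range(1,n) if np.hypot(*(c[i]-near))<r]
    i=max(best)[1]; return c[i],s[i]
for nm,lo,hi,a,b in [('orange',(5,200,140),(14,255,255),(318,230),(284,240)),('yellow',(22,180,120),(34,255,255),(208,170),(292,318)),('blue',(100,120,60),(120,255,255),(213,185),(292,350)),('redcap',(0,200,100),(4,255,255),(381,297),(327,178)),('green',(65,80,30),(90,255,200),(318,240),(285,257))]:
    A=blob(P['scene'],lo,hi,a,25);B=blob(P['side'],lo,hi,b,25)
    print(nm,A,B,tri([(P['scene'],A[0]),(P['side'],B[0])]).round(4))
for o,z in [('tin',.025),('jar',.04),('tape',.02),('carton',.017),('rack',.02)]:
    r=[]
    for n in P:
        t=ctrl.trace(o,P[n])
        if t: r.append(atz(P[n],t[0]['point'],z).round(3))
    print(o,r)
E
```

```text
orange (array([321., 229.]), array([321, 229,   1,   1,   1], dtype=int32)) (array([281. , 247.5]), array([281, 247,   1,   2,   2], dtype=int32)) [0.519  0.0036 0.0391]
yellow (array([206.5, 164.5]), array([204, 162,   6,   6,  32], dtype=int32)) (array([287.90909091, 314.68181818]), array([287, 309,   4,  13,  22], dtype=int32)) [ 0.4611 -0.258   0.1101]
blue (array([212.35707635, 187.84310987]), array([ 183,  160,   58,   53, 2148], dtype=int32)) (array([292.04049325, 355.32894518]), array([ 245,  309,   97,   89, 6001], dtype=int32)) [ 0.4648 -0.2559  0.039 ]
redcap (array([382.73813708, 296.41827768]), array([368, 284,  29,  27, 569], dtype=int32)) (array([316., 174.]), array([316, 174,   1,   1,   1], dtype=int32)) [0.6529 0.1655 0.0806]
green (array([317.67788462, 241.86217949]), array([303, 225,  30,  31, 624], dtype=int32)) (array([264., 251.]), array([264, 251,   1,   1,   1], dtype=int32)) [0.5111 0.0101 0.0162]
tin [array([0.466, 0.233, 0.025]), array([0.447, 0.204, 0.025])]
jar [array([0.665, 0.155, 0.04 ]), array([0.655, 0.158, 0.04 ])]
tape [array([ 0.686, -0.16 ,  0.02 ]), array([ 0.681, -0.174,  0.02 ])]
carton [array([0.671, 0.012, 0.017]), array([0.679, 0.014, 0.017])]
rack [array([ 0.533, -0.007,  0.02 ]), array([ 0.524, -0.002,  0.02 ])]
```

>>> play_rows(
  twist=[
    [0, 0, 0],
    [0, 0, 0],
    [0, 0, 0],
    [0, 0, 0],
    [0, 0, 0],
    [0, 0, 0],
    [0, 0, 0],
    [0, 0, 0],
    [0, 0, 0],
    [0, 0, 0],
    [0, 0, 0],
    [0, 0, 0],
  ],
  travel=[
    [0.66, -0.89, 0],
    [0.66, -0.89, 0],
    [0.66, -0.89, 0],
    [0.66, -0.89, 0],
    [0.66, -0.89, 0],
    [0.66, -0.89, 0],
    [0.66, -0.89, 0],
    [0.66, -0.89, 0],
    [0.66, -0.89, 0],
    [0.66, -0.89, 0],
    [0.66, -0.89, 0],
    [0.66, -0.89, 0],
  ],
  grip=[-1, -1, -1, -1, -1, -1, -1, -1, -1, -1, -1, -1],
)

```text
time_s: 3.3
ee_pos: [0.4842, 0.0514, 0.2137]
eef_rot: [-1.571, -0.001, -0.231]
force: [-0.1, 1.2, 0.1]
grip_width: 0.0942
```

>>> play_rows(
  twist=[
    [0, 0, 0],
    [0, 0, 0],
    [0, 0, 0],
  ],
  travel=[
    [0, 0, 0],
    [0, 0, 0],
    [0, 0, 0],
  ],
  grip=[-1, -1, -1],
)

```text
time_s: 3.6
ee_pos: [0.4827, 0.0542, 0.2134]
eef_rot: [-1.571, 0.0, -0.23]
force: [-1.0, -1.1, 0.3]
grip_width: 0.094
```

```bash
python3 - <<'E'
from h import *
p=ctrl.camera('wrist'); o=ctrl.get_obs(); print(o['ee_pos'],o['eef_rot'],o['qpos'].round(3))
T=np.array(o['ee_pos'])
save(p,'w1.png',list(proj(p,[T,[T[0],T[1],.066],[.52,.002,.066]])))
for n in ['bit','rack']:
    print(n,[(x['point'],x['confidence'],x['pixels'].sum(),atz(p,x['point'],.066 if n=='bit' else .03)) for x in ctrl.trace(n,p)])
E
```

```text
[0.48270625 0.05443815 0.21356623] [-1.57069248e+00 -4.17587781e-05 -2.29437565e-01] [ 0.037  0.156  1.697  0.     1.288 -1.305]
bit [([274.1, 293.7], 0.93, np.int64(603), array([0.52638433, 0.00199396, 0.066     ]))]
rack [([283.8, 275.1], 0.8, np.int64(3648), array([0.52385151, 0.0081356 , 0.03      ])), ([434.5, 377.4], 0.46, np.int64(603), array([0.67058019, 0.13273312, 0.03      ])), ([28.5, 286.8], 0.2, np.int64(8092), array([ 0.47853564, -0.25014581,  0.03      ]))]
```

View pics/w1.png

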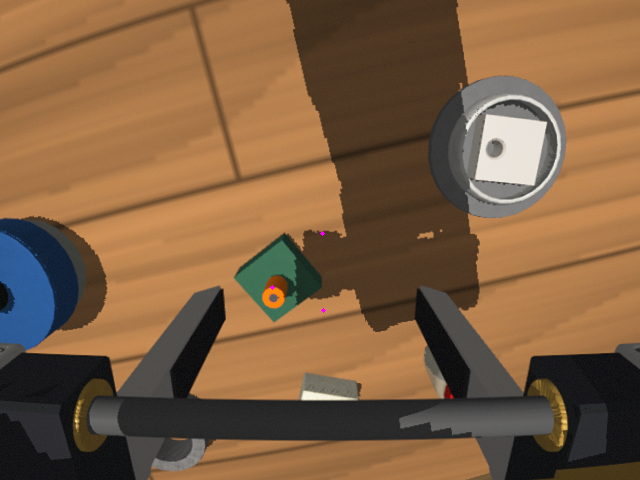

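The wrist view shows the orange head top with its ring at about (273,298), the tin at (500,147) with the bore at (494,147), and the blue lid at the left edge. I'll measure all three with subpixel fits.

```bash
cat >> h.py <<'E'
def mask(p,lo,hi,near,r):
    h=cv2.cvtColor(p['img'],cv2.COLOR_RGB2HSV);m=cv2.inRange(h,lo,hi)
    yy,xx=np.mgrid[:480,:640]; m[np.hypot(xx-near[0],yy-near[1])>r]=0; return m
def contour(m):
    c,_=cv2.findContours(m,cv2.RETR_EXTERNAL,cv2.CHAIN_APPROX_NONE)
    return max(c,key=cv2.contourArea)[:,0,:].astype(float)
def circ(p,pts,z):
    X=np.array([atz(p,q,z) for q in pts])[:,:2]
    from scipy.optimize import least_squares
    f=lambda v:np.hypot(*(X-v[:2]).T)-v[2]
    s=least_squares(f,[*X.mean(0),.02],loss='soft_l1',f_scale=.0007)
    return s.x, np.abs(s.fun).mean()
E
python3 - <<'E'
from h import *
p=ctrl.camera('wrist')
np.set_printoptions(precision=4,suppress=True)
im=p['img']
cv2.imwrite('pics/crop.png',np.hstack([cv2.resize(cv2.cvtColor(im[y:y+100,x:x+100],cv2.COLOR_RGB2BGR),None,fx=4,fy=4,interpolation=cv2.INTER_NEAREST) for x,y in [(225,250),(445,97)]]))
h=cv2.cvtColor(im,cv2.COLOR_RGB2HSV)
print(h[298,262:290],h[147,480:512,2]); print(h[285:310,273])
E
```

```text
[[ 12 209 232]
 [ 15 235 253]
 [ 16 246 250]
 [ 16 243 249]
 [ 16 245 250]
 [ 15 242 251]
 [ 11 188 223]
 [ 10  88 133]
 [ 75   6  92]
 [ 90   8  92]
 [ 20   8  95]
 [ 30   3  93]
 [ 45   5  96]
 [ 90   3  96]
 [  6  13 100]
 [  9 159 178]
 [ 13 227 244]
 [ 16 249 250]
 [ 16 244 249]
 [ 16 248 249]
 [ 15 243 252]
 [ 13 238 225]
 [ 14 163 127]
 [ 68  85 105]
 [ 73 113 113]
 [ 73 109 115]
 [ 72 112 114]
 [ 72 111 113]] [208 238 237 236 234 209 159 135 130 131 132 135 132 118 111 112 109 109
 109 108 107 104 156 205 213 220 232 235 234 234 233 234]
[[ 14 247 122]
 [ 13 234 132]
 [ 14 228 224]
 [ 16 228 251]
 [ 15 236 250]
 [ 16 246 249]
 [ 15 240 250]
 [ 15 235 252]
 [ 11 192 224]
 [  7  69 115]
 [ 98  10  98]
 [ 30   3  95]
 [ 30   5  94]
 [ 30   3  93]
 [ 90   3  94]
 [ 90   8  94]
 [  9  96 135]
 [ 12 196 234]
 [ 15 244 250]
 [ 16 250 249]
 [ 16 248 250]
 [ 15 234 252]
 [ 13 185 209]
 [ 44  75 115]
 [ 74 114 112]]
```

View pics/crop.png

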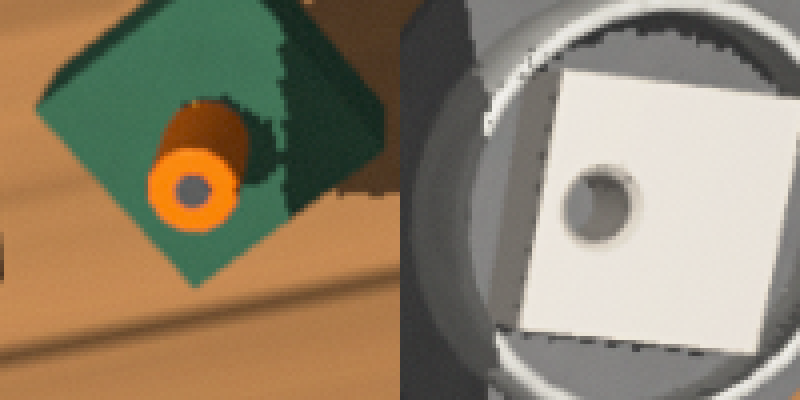

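```bash
cat >> h.py <<'E'
np.set_printoptions(precision=4,suppress=True)
def bittop(p,near,z=.066,r=25):
    m=mask(p,(8,150,200),(20,255,255),near,r); m=cv2.morphologyEx(m,cv2.MORPH_CLOSE,np.ones((15,15)))
    return circ(p,contour(m),z)
E
python3 - <<'E'
from h import *
p=ctrl.camera('wrist')
print('bit',bittop(p,(273,298)))
m=mask(p,(0,0,0),(179,255,190),(494,148),13)
print('bore',circ(p,contour(m),.034), m.sum()/255)
# flange outer: fit projected circle by matching hand-seen edges? use trace
t=ctrl.trace('tin',p)[0]; m=t['pixels'].astype(np.uint8)*255
c=contour(m); X,e=circ(p,c,.012); print('flange',X,e)
E
```

```text
bit (array([0.5294, 0.0002, 0.0093]), np.float64(0.00021548677311708283))
bore (array([0.4497, 0.2178, 0.0078]), np.float64(0.00032352499230667113)) 268.0
flange [0.4545 0.2303 0.0654] 0.0005361804734608247
```

>>> play_rows(
  twist=[
    [0, 0, 0],
    [0, 0, 0],
    [0, 0, 0],
    [0, 0, 0],
  ],
  travel=[
    [0.467, -0.542, -0.7],
    [0.467, -0.542, -0.7],
    [0, 0, 0],
    [0, 0, 0],
  ],
  grip=[-1, -1, -1, -1],
)

```text
time_s: 4.3
ee_pos: [0.5296, -0.0007, 0.143]
eef_rot: [-1.571, 0.002, -0.231]
force: [-0.5, 0.4, 0.3]
grip_width: 0.0942
```

```bash
python3 - <<'E'
from h import *
p=ctrl.camera('wrist'); o=ctrl.get_obs(); print(o['ee_pos'],o['eef_rot'],o['qpos'].round(3))
T=np.array(o['ee_pos'])
save(p,'w2.png',list(proj(p,[T,[T[0],T[1],.066],T+[0,0,-.008]])))
u=ctrl.boxes_of('bit',p)[0]['point']; print(u,bittop(p,u,r=45))
E
```

```text
[ 0.5299 -0.0003  0.1441] [-1.5706 -0.0004 -0.2307] [-0.07   0.323  1.659  0.     1.158 -1.41 ]
[323.6, 255.6] (array([ 0.5244, -0.001 ,  0.0057]), np.float64(0.0011642708358235877))
```

View pics/w2.png

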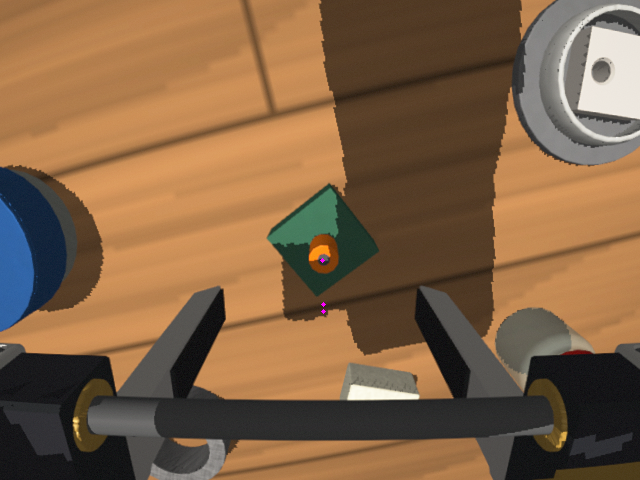

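The projected TCP lands on the bit's ring at (323,259), so the gripper is aligned. I'll descend and grip.

>>> play_rows(
  twist=[
    [0, 0, 0],
    [0, 0, 0],
    [0, 0, 0],
    [0, 0, 0],
    [0, 0, 0],
    [0, 0, 0],
    [0, 0, 0],
    [0, 0, 0],
    [0, 0, 0],
    [0, 0, 0],
    [0, 0, 0],
  ],
  travel=[
    [0, 0, -0.7],
    [0, 0, -0.7],
    [0, 0, -0.52],
    [0, 0, 0],
    [0, 0, 0],
    [0, 0, 0],
    [0, 0, 0],
    [0, 0, 0],
    [0, 0, 0],
    [0, 0, 0],
    [0, 0, 0],
  ],
  grip=[-1, -1, -1, 0.6, 0.8, 0.8, 1, 1, 1, 1, 1],
  force=20,
)

```text
time_s: 5.5
ee_pos: [0.5299, -0.0007, 0.0475]
eef_rot: [-1.571, 0.0, -0.231]
force: [-0.3, -0.2, 0.1]
grip_width: 0.0334
```

>>> play_rows(
  twist=[
    [0, 0, 0],
    [0, 0, 0],
    [0, 0, 0],
    [0, 0, 0],
  ],
  travel=[
    [0, 0, 0],
    [0, 0, 0],
    [0, 0, 0],
    [0, 0, 0],
  ],
  grip=[1, 1, 1, 1],
)

```text
time_s: 5.9
ee_pos: [0.5299, -0.0005, 0.0475]
eef_rot: [-1.57, -0.0, -0.231]
force: [0.8, 3.0, -1.2]
grip_width: 0.0197
```

>>> play_rows(
  twist=[
    [0, 0, 0],
    [0, 0, 0],
    [0, 0, 0],
    [0, 0, 0],
    [0, 0, 0],
    [0, 0, 0],
    [0, 0, 0],
    [0, 0, 0],
    [0, 0, 0],
    [0, 0, 0],
  ],
  travel=[
    [0, 0, 0.5],
    [0, 0, 0.5],
    [0, 0, 0.5],
    [-0.2, 0.54, 0],
    [-0.28, 0.764, 0],
    [-0.28, 0.764, 0],
    [-0.28, 0.764, 0],
    [-0.28, 0.764, 0],
    [-0.28, 0.764, 0],
    [0, 0, 0],
  ],
  grip=[1, 1, 1, 1, 1, 1, 1, 1, 1, 1],
)

```text
time_s: 6.9
ee_pos: [0.4484, 0.2204, 0.1225]
eef_rot: [-1.571, 0.0, -0.227]
force: [0.0, -1.2, -0.4]
grip_width: 0.0194
```

>>> play_rows(
  twist=[
    [0, 0, 0],
    [0, 0, 0],
  ],
  travel=[
    [0, 0, 0],
    [0, 0, 0],
  ],
  grip=[1, 1],
)

```text
time_s: 7.1
ee_pos: [0.4502, 0.2165, 0.1224]
eef_rot: [-1.571, -0.0, -0.232]
force: [0.3, -0.1, -0.0]
grip_width: 0.0195
```

```bash
python3 - <<'E'
from h import *
p=ctrl.camera('wrist'); o=ctrl.get_obs(); print(o['ee_pos'],o['eef_rot'],o['force'],o['grip_width'])
T=np.array(o['ee_pos'])
save(p,'w3.png')
im=p['img'][170:350,220:420]; cv2.imwrite('pics/w3c.png',cv2.resize(cv2.cvtColor(im,cv2.COLOR_RGB2BGR),None,fx=4,fy=3.3))
for n in ['scene','side']:
    q=ctrl.camera(n); save(q,n+'3.png')
E
```

```text
[0.4503 0.2163 0.1225] [-1.5711 -0.     -0.2321] [ 0.3595  0.5522 -0.5188] 0.01992555987615178
```

View pics/w3.png

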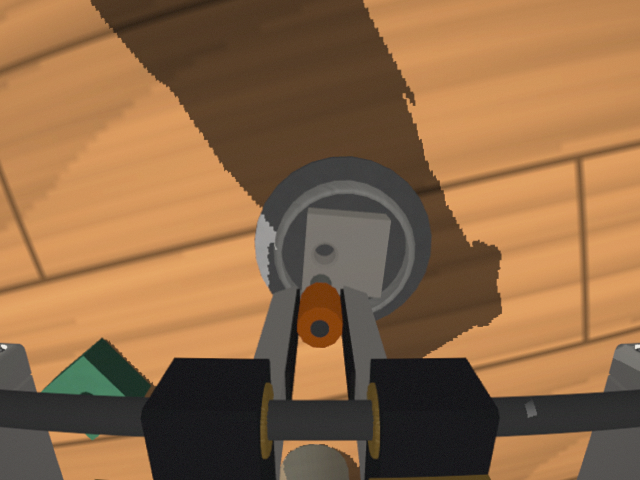

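View pics/side3.png

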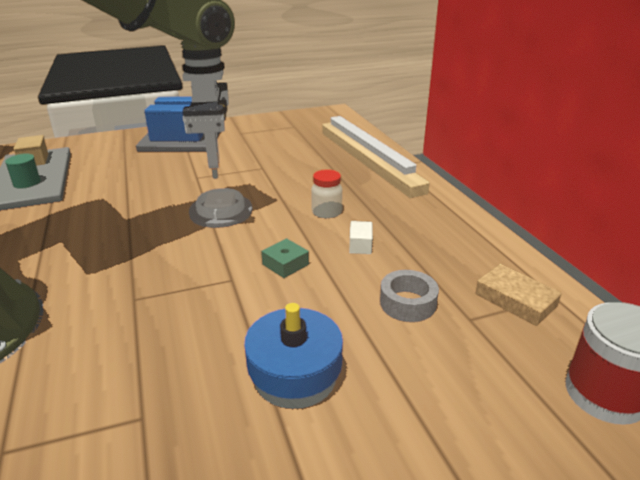

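The bit is held between the fingers at (320,325), and the bore shows at (325,250) just ahead of it. I'll measure the bore and the bit's top and foot.

```bash
python3 - <<'E'
from h import *
p=ctrl.camera('wrist'); o=ctrl.get_obs(); T=np.array(o['ee_pos']); print(T)
t=ctrl.trace('tin',p)[0]; c=contour(t['pixels'].astype(np.uint8)*255); c=c[c[:,1]<270]
print('flange',circ(p,c,.012))
g=cv2.cvtColor(p['img'],cv2.COLOR_RGB2GRAY)
print(g[238:264:2,308:344:2])
m=((g<85)*255).astype(np.uint8); yy,xx=np.mgrid[:480,:640]; m[np.hypot(xx-325,yy-250)>15]=0
print('bore',circ(p,contour(m),.034),m.sum()/255)
print('top expected', proj(p,[[T[0],T[1],T[2]+.0185]]),'foot exp',proj(p,[[T[0],T[1],T[2]-.0355]]),'bore exp',proj(p,[[.4497,.2178,.034]]))
cv2.imwrite('pics/w4c.png',cv2.resize(cv2.cvtColor(p['img'][230:355,270:380],cv2.COLOR_RGB2BGR),None,fx=4.8,fy=4.8,interpolation=0))
E
```

```text
[0.4502 0.2165 0.1225]
flange (array([0.4541, 0.2315, 0.0647]), np.float64(0.00026791024850343566))
[[115 117 116 116 116 116 116 116 116 116 117 119 115 117 115 117 116 117]
 [117 114 115 117 117 115 116 116 116 118 114 116 117 115 117 117 116 117]
 [117 116 116 115 116 115 112 112 108 109 111 116 117 116 116 117 117 116]
 [116 117 116 117 113 107  94  83  79  83  92 103 111 115 116 116 116 116]
 [117 116 117 111 107  84  65  64  67  64  64  69  96 105 116 117 116 116]
 [116 116 115 107  78  65  66  66  63  69  64  68  67 100 109 117 117 116]
 [118 116 112 107  68  66  66  63  65  67  65  65  67  97 107 114 116 115]
 [115 116 109 101  92  68  63  64  66  66  67  68  86  98 107 112 116 117]
 [117 117 109  99  98  91  72  64  66  65  72  88  98  98 106 112 115 116]
 [115 115 109 103  97 101 101  97  94  96 101  99  99  97 110 112 117 116]
 [117 116 109 107  99  99 101  99 101 101 101  99  97 103 111 113 116 117]
 [115 116 113 111 103 101 101 101 100 101 100 100 102 107 110 115 117 118]
 [115 116 116 112 113 105 100 102 102  99 101 103 108 113 113 117 118 116]]
bore (array([0.4474, 0.2189, 0.0047]), np.float64(0.0006077678518819174)) 164.0
top expected [[322.6452 328.4238]] foot exp [[322.0978 282.4796]] bore exp [[323.4265 253.0725]]
```

View pics/w4c.png

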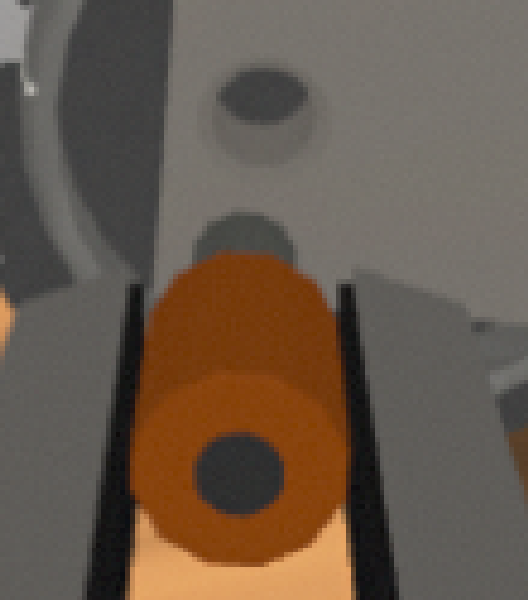

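```bash
python3 - <<'E'
from h import *
p=ctrl.camera('wrist'); o=ctrl.get_obs(); T=np.array(o['ee_pos'])
b=atz(p,(325,253.9),.034); t=atz(p,(319.8,328.3),T[2]+.0185); f=atz(p,(320.8,283),T[2]-.0355)
print(T,b,t,f,'move by top',b-t,'by foot',b-f, o['eef_rot'])
E
```

```text
[0.4501 0.2168 0.1225] [0.4504 0.219  0.034 ] [0.4498 0.2156 0.141 ] [0.4502 0.216  0.087 ] move by top [ 0.0007  0.0034 -0.107 ] by foot [ 0.0002  0.003  -0.053 ] [-1.5709 -0.     -0.2317]
```

>>> play_rows(
  twist=[
    [0, 0, 0],
    [0, 0, 0],
    [0, 0, 0],
    [0, 0, 0],
  ],
  travel=[
    [0.01, 0.064, -0.4],
    [0, 0, -0.4],
    [0, 0, 0],
    [0, 0, 0],
  ],
  grip=[1, 1, 1, 1],
)

```text
time_s: 7.8
ee_pos: [0.4505, 0.2204, 0.0829]
eef_rot: [-1.571, 0.0, -0.231]
force: [0.9, 0.3, 1.0]
grip_width: 0.0195
```

```bash
python3 - <<'E'
from h import *
p=ctrl.camera('wrist'); o=ctrl.get_obs(); T=np.array(o['ee_pos']); print(T,o['force'])
cv2.imwrite('pics/w5c.png',cv2.resize(cv2.cvtColor(p['img'][230:355,270:380],cv2.COLOR_RGB2BGR),None,fx=4.8,fy=4.8,interpolation=0))
q=ctrl.camera('side');u=proj(q,[T])[0].astype(int);print(u)
cv2.imwrite('pics/s5c.png',cv2.resize(cv2.cvtColor(q['img'][u[1]-50:u[1]+70,u[0]-60:u[0]+60],cv2.COLOR_RGB2BGR),None,fx=5,fy=5,interpolation=0))
E
```

```text
[0.4508 0.2205 0.0834] [-0.3982 -0.3079 -0.4604]
[215 178]
```

View pics/w5c.png

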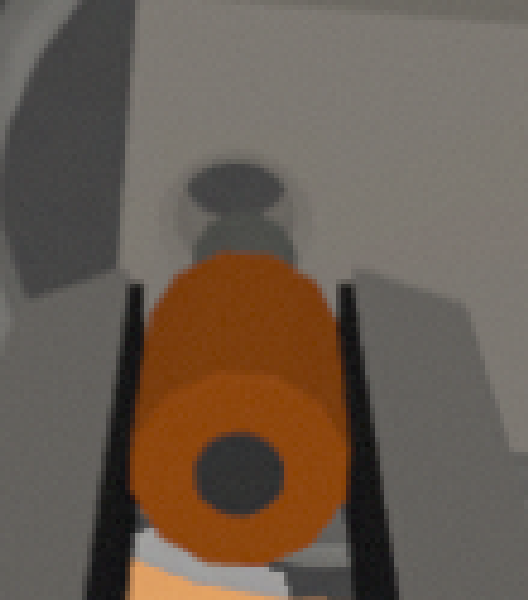

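View pics/s5c.png

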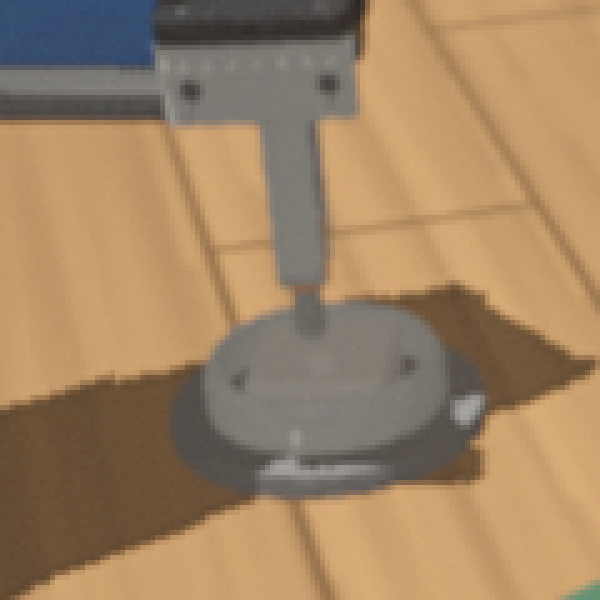

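>>> play_rows(
  twist=[
    [0, 0, 0],
    [0, 0, 0],
    [0, 0, 0],
    [0, 0, 0],
    [0, 0, 0],
    [0, 0, 0],
    [0, 0, 0],
  ],
  travel=[
    [0, -0.012, -0.1],
    [0, 0, -0.1],
    [0, 0, -0.08],
    [0, 0, -0.06],
    [0, 0, -0.06],
    [0, 0, -0.06],
    [0, 0, 0],
  ],
  grip=[1, 1, 1, 1, 1, 1, 1],
)

```text
time_s: 8.6
ee_pos: [0.4502, 0.2198, 0.0591]
eef_rot: [-1.571, 0.0, -0.231]
force: [0.2, -0.1, -1.0]
grip_width: 0.0197
```

>>> play_rows(
  twist=[
    [0, 0, 0],
    [0, 0, 0],
    [0, 0, 0],
    [0, 0, 0],
    [0, 0, 0],
  ],
  travel=[
    [0, 0, -0.08],
    [0, 0, -0.06],
    [0, 0, -0.05],
    [0, 0, -0.03],
    [0, 0, 0],
  ],
  grip=[1, 1, 1, 1, 1],
)

```text
time_s: 9.1
ee_pos: [0.4503, 0.2199, 0.0483]
eef_rot: [-1.571, 0.0, -0.231]
force: [0.3, -0.5, -1.0]
grip_width: 0.0197
```

>>> play_rows(
  twist=[
    [0, 0, 0],
    [0, 0, 0],
    [0, 0, 0],
  ],
  travel=[
    [0, 0, -0.014],
    [0, 0, -0.012],
    [0, 0, 0],
  ],
  grip=[1, 1, 1],
)

```text
time_s: 9.4
ee_pos: [0.4505, 0.22, 0.0475]
eef_rot: [-1.571, -0.0, -0.231]
force: [-0.3, -0.5, 3.3]
grip_width: 0.0197
```

The bit touched the floor at the expected height with 3 N. I'll release it and rise.

>>> play_rows(
  twist=[
    [0, 0, 0],
    [0, 0, 0],
    [0, 0, 0],
    [0, 0, 0],
    [0, 0, 0],
    [0, 0, 0],
    [0, 0, 0],
    [0, 0, 0],
  ],
  travel=[
    [0, 0, 0],
    [0, 0, 0],
    [0, 0, 0],
    [0, 0, 0.4],
    [0, 0, 0.9],
    [0, 0, 0.9],
    [0, 0, 0.9],
    [0, 0, 0],
  ],
  grip=[-0.2, -0.2, -0.2, -0.2, -0.6, -1, -1, -1],
)

```text
time_s: 10.2
ee_pos: [0.4522, 0.2207, 0.208]
eef_rot: [-1.565, -0.008, -0.231]
force: [-0.3, 0.2, -0.6]
grip_width: 0.0794
```

```bash
python3 - <<'E'
from h import *
p=ctrl.camera('wrist'); o=ctrl.get_obs(); T=np.array(o['ee_pos']); print(T,o['force'])
save(p,'w6.png')
t=ctrl.trace('tin',p)[0]; c=contour(t['pixels'].astype(np.uint8)*255); c=c[c[:,1]<285]
print('flange',circ(p,c,.012))
u=ctrl.boxes_of('bit',p); print(u)
if u: print(bittop(p,u[0]['point'],r=45))
E
```

```text
[0.4512 0.2203 0.2047] [-0.182  -0.8217 -1.1283]
flange (array([0.455 , 0.2315, 0.0657]), np.float64(0.00039408922502577186))
[{'point': [318.0, 228.8], 'confidence': 0.6}]Traceback (most recent call last):
  File "<stdin>", line 7, in <module>
  File "h.py", line 35, in bittop
    return circ(p,contour(m),z)
                  ~~~~~~~^^^
  File "h.py", line 25, in contour
    return max(c,key=cv2.contourArea)[:,0,:].astype(float)
           ~~~^^^^^^^^^^^^^^^^^^^^^^^
ValueError: max() iterable argument is empty
```

View pics/w6.png

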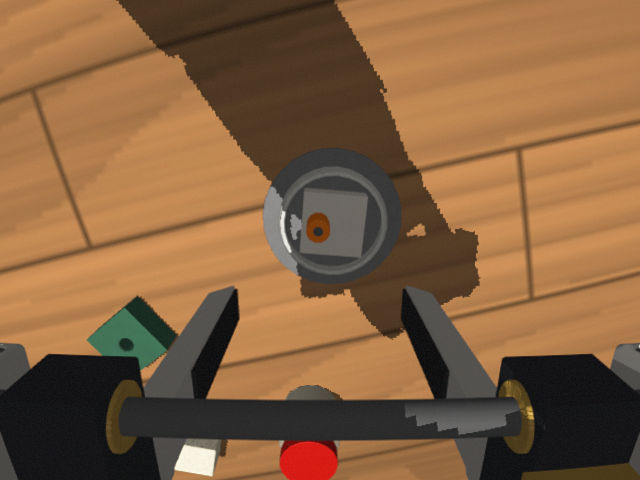

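The bit stands in the tin bore at (318,228). Now to the lids.

>>> play_rows(
  twist=[
    [0, 0, 0],
    [0, 0, 0],
    [0, 0, 0],
    [0, 0, 0],
    [0, 0, 0],
    [0, 0, 0],
    [0, 0, 0],
    [0, 0, 0],
    [0, 0, 0],
    [0, 0, 0],
    [0, 0, 0],
    [0, 0, 0],
  ],
  travel=[
    [0.024, -0.85, 0.09],
    [0.024, -0.85, 0.09],
    [0.024, -0.85, 0.09],
    [0.024, -0.85, 0.09],
    [0.024, -0.85, 0.09],
    [0.024, -0.85, 0.09],
    [0.024, -0.85, 0.09],
    [0.024, -0.85, 0.09],
    [0.024, -0.85, 0.09],
    [0.024, -0.85, 0.09],
    [0, -0.9, 0],
    [0, 0, 0],
  ],
  grip=[-1, -1, -1, -1, -1, -1, -1, -1, -1, -1, -1, -1],
)

```text
time_s: 11.55
ee_pos: [0.4614, -0.2539, 0.2448]
eef_rot: [-1.57, 0.003, -0.235]
force: [-0.5, 0.5, -0.2]
grip_width: 0.0939
```

>>> play_rows(
  twist=[
    [0, 0, 0],
    [0, 0, 0],
  ],
  travel=[
    [0, 0, 0],
    [0, 0, 0],
  ],
  grip=[-1, -1],
)

```text
time_s: 11.75
ee_pos: [0.4623, -0.2492, 0.2462]
eef_rot: [-1.57, 0.002, -0.23]
force: [0.1, -0.2, -0.0]
grip_width: 0.0941
```

```bash
python3 - <<'E'
from h import *
p=ctrl.camera('wrist'); o=ctrl.get_obs(); T=np.array(o['ee_pos']); print(T,o['eef_rot'],o['qpos'])
save(p,'w7.png')
for n in ['lid_inner','lid_outer']:
    t=ctrl.trace(n,p)
    for x in t[:2]: print(n,x['point'],x['confidence'],x['pixels'].sum())
h=cv2.cvtColor(p['img'],cv2.COLOR_RGB2HSV)
m=cv2.inRange(h,(22,180,80),(34,255,255)); n,l,s,c=cv2.connectedComponentsWithStats(m)
i=max(range(1,n),key=lambda i:s[i,4]); print(c[i],s[i])
E
```

```text
[ 0.4624 -0.249   0.2466] [-1.5703  0.001  -0.2297] [-0.5638  0.2206  1.5429  0.0001  1.3791 -1.905 ]
lid_inner [316.7, 240.2] 0.91 656
lid_outer [316.8, 226.1] 0.71 14076
[315.3462 241.5803] [304 225  23  33 598]
```

View pics/w7.png

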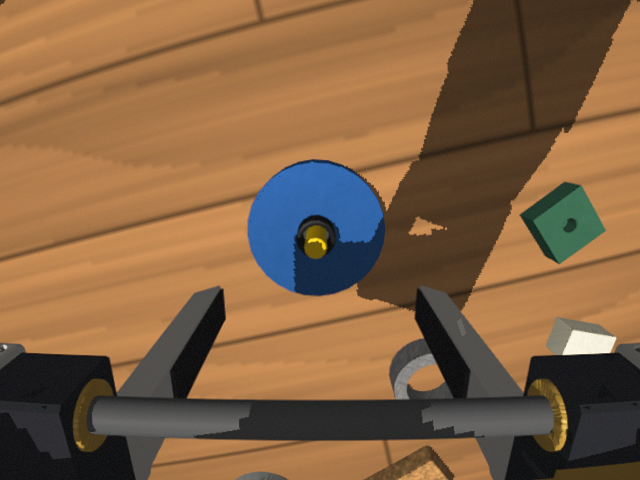

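```bash
python3 - <<'E'
from h import *
p=ctrl.camera('wrist'); o=ctrl.get_obs(); T=np.array(o['ee_pos']); print(T)
cv2.imwrite('pics/w8c.png',cv2.resize(cv2.cvtColor(p['img'][200:265,285:350],cv2.COLOR_RGB2BGR),None,fx=9,fy=9,interpolation=0))
t=ctrl.trace('lid_outer',p)[0]; c=contour(t['pixels'].astype(np.uint8)*255)
print('outer top',circ(p,c,.067))
print('expected TCP axis at .119', proj(p,[[T[0],T[1],.119]]))
E
```

```text
[ 0.4625 -0.2492  0.2472]
outer top (array([ 0.4673, -0.2555,  0.0629]), np.float64(0.0006263678420722007))
expected TCP axis at .119 [[321.2199 239.236 ]]
```

View pics/w8c.png

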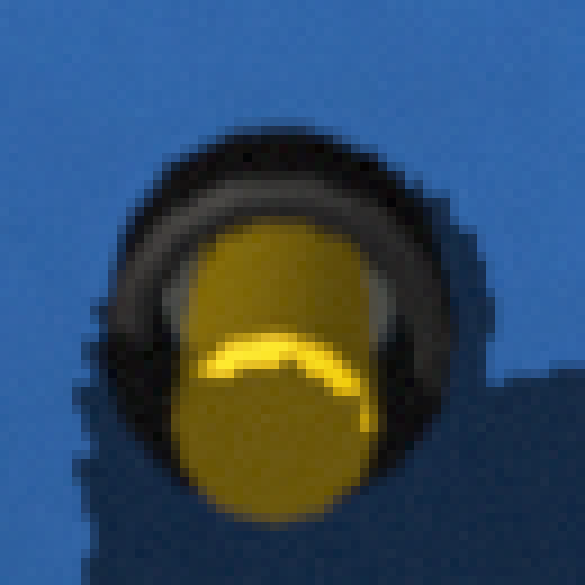

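The post's top is centred at about (315.8,247.7). I'll unproject it.

```bash
python3 - <<'E'
from h import *
p=ctrl.camera('wrist'); o=ctrl.get_obs(); T=np.array(o['ee_pos'])
b=atz(p,(315.8,247.7),.119); print(T,b,b-T)
for n in ['scene','side']:
    q=ctrl.camera(n); save(q,n+'8.png')
E
```

```text
[ 0.4625 -0.2495  0.2473] [ 0.4684 -0.2553  0.119 ] [ 0.0059 -0.0057 -0.1283]
```

>>> play_rows(
  twist=[
    [0, 0, 0],
    [0, 0, 0],
    [0, 0, 0],
    [0, 0, 0],
    [0, 0, 0],
    [0, 0, 0],
    [0, 0, 0],
    [0, 0, 0],
    [0, 0, 0],
    [0, 0, 0],
    [0, 0, 0],
    [0, 0, 0],
  ],
  travel=[
    [0.06, -0.05, -0.7],
    [0.06, -0.05, -0.7],
    [0, 0, -0.7],
    [0, 0, -0.6],
    [0, 0, -0.2],
    [0, 0, 0],
    [0, 0, 0],
    [0, 0, 0],
    [0, 0, 0],
    [0, 0, 0],
    [0, 0, 0],
    [0, 0, 0],
  ],
  grip=[-1, -1, -1, -1, -1, 0.5, 0.6, 0.6, 0.6, 0.6, 0.6, 0.6],
  force=10,
)

```text
time_s: 13.35
ee_pos: [0.4684, -0.2551, 0.1024]
eef_rot: [-1.571, -0.0, -0.231]
force: [0.5, -0.0, 0.1]
grip_width: 0.0414
```

```bash
python3 - <<'E'
from h import *
p=ctrl.camera('wrist'); o=ctrl.get_obs(); T=np.array(o['ee_pos']); print(T,o['grip_width'],proj(p,[[T[0],T[1],.119]]))
cv2.imwrite('pics/w9c.png',cv2.resize(cv2.cvtColor(p['img'][220:400,230:410],cv2.COLOR_RGB2BGR),None,fx=3.3,fy=3.3,interpolation=0))
E
```

```text
[ 0.4684 -0.2551  0.1023] 0.03730422293513382 [[322.3749 326.5336]]
```

View pics/w9c.png

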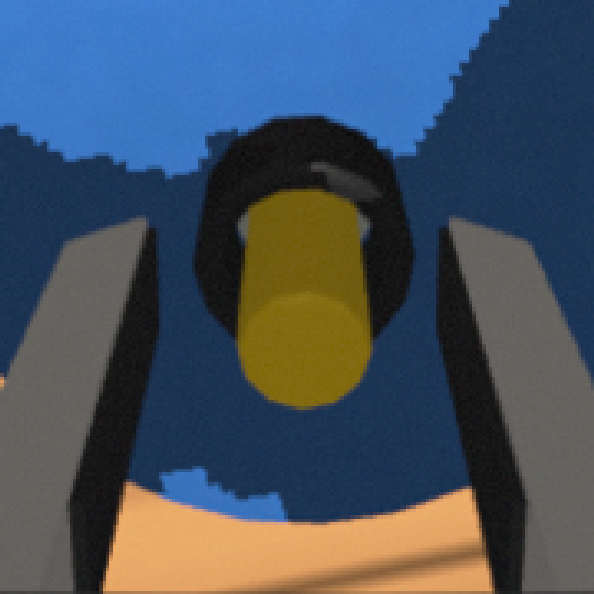

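The post sits about 1 mm to the right of the finger midline, matching the lateral camera bias seen earlier. I'll correct and close.

>>> play_rows(
  twist=[
    [0, 0, 0],
    [0, 0, 0],
    [0, 0, 0],
    [0, 0, 0],
    [0, 0, 0],
    [0, 0, 0],
    [0, 0, 0],
  ],
  travel=[
    [0.004, 0.02, 0],
    [0, 0, 0],
    [0, 0, 0],
    [0, 0, 0],
    [0, 0, 0],
    [0, 0, 0],
    [0, 0, 0],
  ],
  grip=[0.6, 1, 1, 1, 1, 1, 1],
  force=45,
)

```text
time_s: 14.1
ee_pos: [0.4685, -0.2541, 0.1022]
eef_rot: [-1.571, 0.0, -0.231]
force: [0.0, -1.6, -1.5]
grip_width: 0.0172
```

>>> play_rows(
  twist=[
    [0, 0, 0],
    [0, 0, 0],
    [0, 0, 0],
    [0, 0, 0],
    [0, 0, 0],
    [0, 0, 0],
    [0, 0, 0],
  ],
  travel=[
    [0, 0, 0.1],
    [0, 0, 0.2],
    [0, 0, 0.4],
    [0, 0, 0.5],
    [0, 0, 0.5],
    [0, 0, 0.3],
    [0, 0, 0],
  ],
  grip=[1, 1, 1, 1, 1, 1, 1],
)

```text
time_s: 14.8
ee_pos: [0.4692, -0.2544, 0.2048]
eef_rot: [-1.572, -0.004, -0.231]
force: [0.2, 0.6, -4.7]
grip_width: 0.0174
```

```bash
python3 - <<'E'
from h import *
p=ctrl.camera('wrist'); o=ctrl.get_obs(); T=np.array(o['ee_pos']); print(T,o['eef_rot'],o['grip_width'],o['force'],o['moment'])
save(p,'w10.png')
q=ctrl.camera('side'); save(q,'s10.png')
E
```

```text
[ 0.4687 -0.2541  0.203 ] [-1.5712 -0.0015 -0.2308] 0.017168545290492946 [-0.0031 -0.2982 -5.3016] [ 0.0474 -0.0304  0.0662]
```

View pics/w10.png

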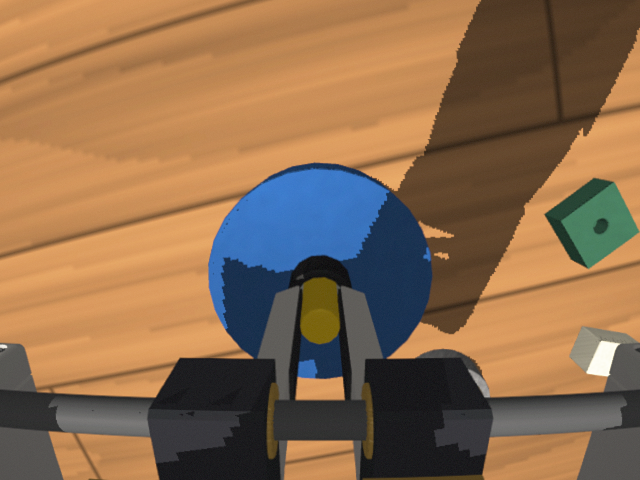

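View pics/s10.png

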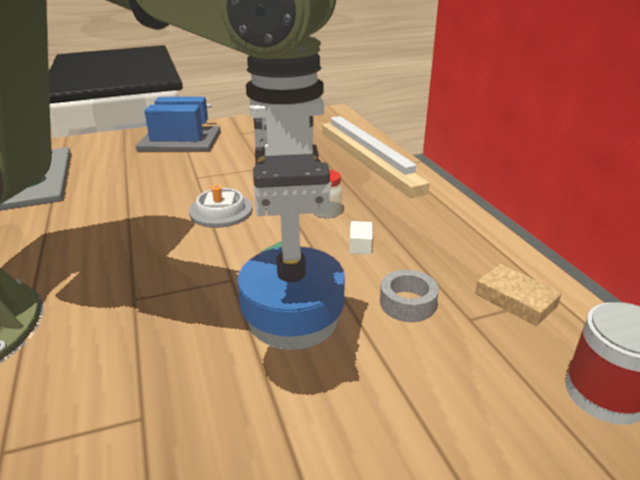

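>>> play_rows(
  twist=[
    [0, 0, 0],
    [0, 0, 0],
    [0, 0, 0],
    [0, 0, 0],
    [0, 0, 0],
    [0, 0, 0],
    [0, 0, 0],
    [0, 0, 0],
    [0, 0, 0],
    [0, 0, 0],
    [0, 0, 0],
    [0, 0, 0],
  ],
  travel=[
    [-0.02, 0.4, 0],
    [-0.02, 0.7, 0],
    [-0.02, 0.8, 0],
    [-0.025, 0.9, 0],
    [-0.025, 0.9, 0],
    [-0.025, 0.9, 0],
    [-0.025, 0.9, 0],
    [-0.025, 0.9, 0],
    [-0.025, 0.9, 0],
    [-0.02, 0.8, 0],
    [-0.02, 0.7, 0],
    [-0.02, 0.5, 0],
  ],
  grip=[1, 1, 1, 1, 1, 1, 1, 1, 1, 1, 1, 1],
)

```text
time_s: 16.1
ee_pos: [0.4542, 0.2129, 0.201]
eef_rot: [-1.572, 0.002, -0.229]
force: [0.1, -0.6, -3.4]
grip_width: 0.017
```

>>> play_rows(
  twist=[
    [0, 0, 0],
    [0, 0, 0],
  ],
  travel=[
    [0, 0.3, 0],
    [0, 0, 0],
  ],
  grip=[1, 1],
)

```text
time_s: 16.3
ee_pos: [0.4546, 0.2269, 0.2013]
eef_rot: [-1.572, 0.001, -0.229]
force: [-0.2, 0.7, -3.9]
grip_width: 0.0171
```

>>> play_rows(
  twist=[
    [0, 0, 0],
    [0, 0, 0],
    [0, 0, 0],
  ],
  travel=[
    [0.01, 0.11, 0],
    [0, 0, 0],
    [0, 0, 0],
  ],
  grip=[1, 1, 1],
)

```text
time_s: 16.6
ee_pos: [0.4557, 0.2307, 0.2021]
eef_rot: [-1.571, 0.0, -0.232]
force: [0.9, 0.8, -3.7]
grip_width: 0.0172
```

```bash
python3 - <<'E'
from h import *
o=ctrl.get_obs(); T=np.array(o['ee_pos']); print(T,o['eef_rot'],o['force'])
for n in ['scene','side','wrist']:
    q=ctrl.camera(n); save(q,n+'11.png')
    if n!='wrist':
        u=proj(q,[T+[0,0,-.12]])[0].astype(int)
        im=q['img'][u[1]-65:u[1]+55,u[0]-60:u[0]+60]
        cv2.imwrite('pics/%s11c.png'%n,cv2.resize(cv2.cvtColor(im,cv2.COLOR_RGB2BGR),None,fx=5,fy=5,interpolation=0)); print(n,u)
E
```

```text
[0.4557 0.2307 0.2021] [-1.571   0.0001 -0.2317] [ 0.8555  0.8056 -3.6832]
scene [436 216]
side [217 176]
```

View pics/side11c.png

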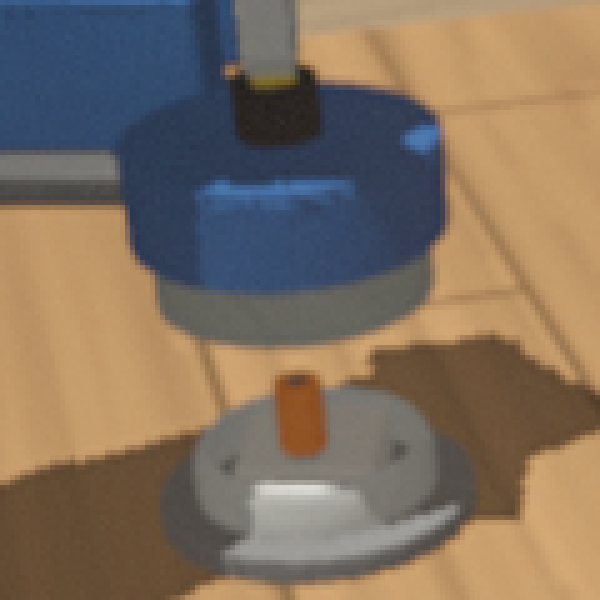

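View pics/scene11c.png

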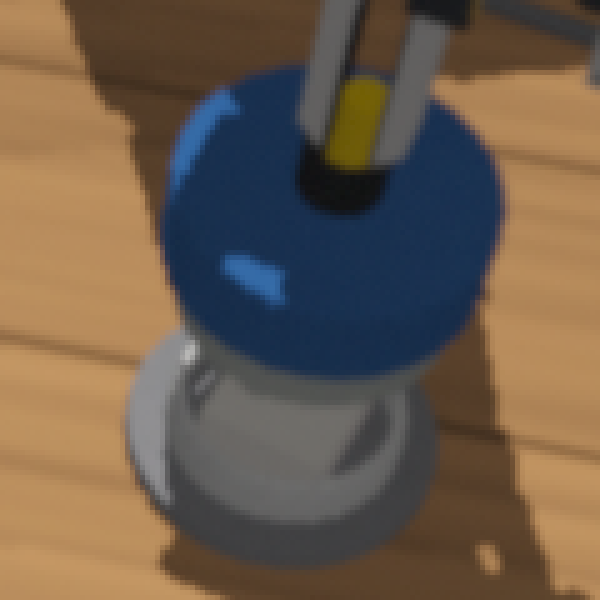

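View pics/wrist11.png

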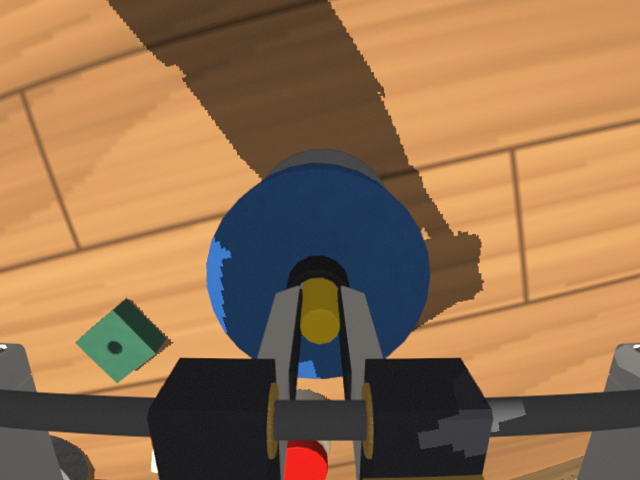

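```bash
cat >> h.py <<'E'
def circR(p,pts,z,R):
    X=np.array([atz(p,q,z) for q in pts])[:,:2]
    from scipy.optimize import least_squares
    s=least_squares(lambda v:np.hypot(*(X-v).T)-R,X.mean(0),loss='soft_l1',f_scale=.0007)
    return s.x,np.abs(s.fun).mean(),len(X)
def lower(c):
    out=[]
    for u in np.unique(c[:,0]): out.append([u,c[c[:,0]==u][:,1].max()])
    return np.array(out)
E
python3 - <<'E'
from h import *
o=ctrl.get_obs(); T=np.array(o['ee_pos']); print(T)
zl=T[2]-.1022
for n in ['scene','side']:
    p=ctrl.camera(n)
    for nm,z,R in [('tin',.012,.066),('lid_inner',zl,.0555),('lid_outer',zl+.027,.063)]:
        t=ctrl.trace(nm,p)
        if not t: print(n,nm,'none'); continue
        m=t[0]['pixels'].astype(np.uint8)*255; c=contour(m); L=lower(c)
        w=L[:,0].max()-L[:,0].min(); mid=(L[:,0].max()+L[:,0].min())/2
        L=L[abs(L[:,0]-mid)<.42*w]
        print(n,nm,round(t[0]['confidence'],2),circR(p,L+[0,.5],z,R))
E
```

```text
[0.4557 0.2309 0.2023]
scene tin 0.91 (array([0.4588, 0.2298]), np.float64(0.0006115583086453381), 51)
scene lid_inner 0.76 (array([0.4521, 0.2297]), np.float64(0.0006535760023076433), 41)
scene lid_outer 0.58 (array([0.4513, 0.2299]), np.float64(0.0007331287648244289), 59)
side tin 0.75 (array([0.4542, 0.2147]), np.float64(0.0010652209113444352), 52)
side lid_inner 0.92 (array([0.4561, 0.2345]), np.float64(0.0009667510784237089), 46)
side lid_outer 0.78 (array([0.4538, 0.2343]), np.float64(0.001057130686334692), 55)
```

```bash
python3 - <<'E'
from h import *
o=ctrl.get_obs(); T=np.array(o['ee_pos']); print(T)
zl=T[2]-.1022
a=np.linspace(0,2*np.pi,720)
def ext(p,cx,cy,parts):
    P=np.vstack([proj(p,np.c_[cx+R*np.cos(a),cy+R*np.sin(a),np.full(720,z)]) for R,z in parts])
    return np.r_[P.min(0),P.max(0)]
models={'tin':[(.066,0),(.066,.012)],'lid_outer':[(.063,zl+.027),(.063,zl+.067)]}
for n in ['scene','side']:
    p=ctrl.camera(n)
    for nm,xy in [('tin',(.4551,.2327)),('lid_outer',T[:2])]:
        m=ctrl.trace(nm,p)[0]['pixels']
        cols=m.sum(0);rows=m.sum(1)
        ys,xs=np.nonzero(m)
        e=ext(p,*xy,models[nm]); 
        J=(ext(p,xy[0],xy[1]+.01,models[nm])-e)/10, (ext(p,xy[0]+.01,xy[1],models[nm])-e)/10
        got=np.r_[xs.min()-.0,ys.min(),xs.max()+1,ys.max()+1]-.5
        print(n,nm,'model',e,'got',got,'diff',got-e,'px/mm y',J[0][0],J[0][3],'x',J[1][0],J[1][3])
E
```

```text
[0.4556 0.2314 0.2022]
scene tin model [400.0934 211.7185 463.6101 265.7763] got [400.5 215.5 463.5 263.5] diff [ 0.4066  3.7815 -0.1101 -2.2763] px/mm y 0.46285640821546964 0.10272901672617536 x -0.08140161503193326 0.3989453419007418
scene lid_outer model [408.1522 164.1937 478.171  228.3182] got [407.5 163.5 476.5 226.5] diff [-0.6522 -0.6937 -1.671  -1.8182] px/mm y 0.5085982683365728 0.10737099591629544 x -0.084755946023364 0.4181464590221623
side tin model [188.4745 192.7119 252.48   227.9234] got [188.5 186.5 252.5 227.5] diff [ 0.0255 -6.2119  0.02   -0.4234] px/mm y -0.0594654841159354 -0.2387381223675618 x 0.48434062062491423 -0.08544847582952571
side lid_outer model [180.0715 125.9447 247.0944 169.133 ] got [179.5 124.5 246.5 168.5] diff [-0.5715 -1.4447 -0.5944 -0.633 ] px/mm y -0.05648934130149996 -0.2041902903870323 x 0.5246725691134202 -0.07531063100667552
```

>>> play_rows(
  twist=[
    [0, 0, 0],
    [0, 0, 0],
    [0, 0, 0],
    [0, 0, 0],
    [0, 0, 0],
  ],
  travel=[
    [-0.004, 0.018, -0.4],
    [0, 0, -0.4],
    [0, 0, -0.3],
    [0, 0, 0],
    [0, 0, 0],
  ],
  grip=[1, 1, 1, 1, 1],
)

```text
time_s: 17.95
ee_pos: [0.4555, 0.2324, 0.1477]
eef_rot: [-1.571, -0.0, -0.231]
force: [0.1, -0.4, -3.8]
grip_width: 0.0168
```

```bash
python3 - <<'E'
from h import *
o=ctrl.get_obs(); T=np.array(o['ee_pos']); print(T,o['eef_rot'],o['force'])
for n in ['scene','side','wrist']:
    q=ctrl.camera(n); save(q,n+'12.png')
    if n!='wrist':
        u=proj(q,[[T[0],T[1],.04]])[0].astype(int)
        im=q['img'][u[1]-50:u[1]+50,u[0]-50:u[0]+50]
        cv2.imwrite('pics/%s12c.png'%n,cv2.resize(cv2.cvtColor(im,cv2.COLOR_RGB2BGR),None,fx=6,fy=6,interpolation=0)); print(n,u)
E
```

```text
[0.4555 0.2324 0.1477] [-1.5707 -0.0002 -0.2308] [ 0.1429 -0.3905 -3.84  ]
scene [434 228]
side [219 195]
```

View pics/side12c.png

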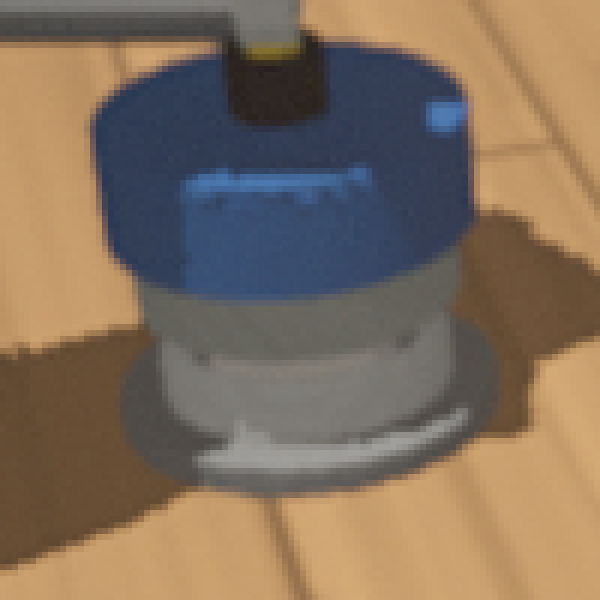

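View pics/scene12c.png

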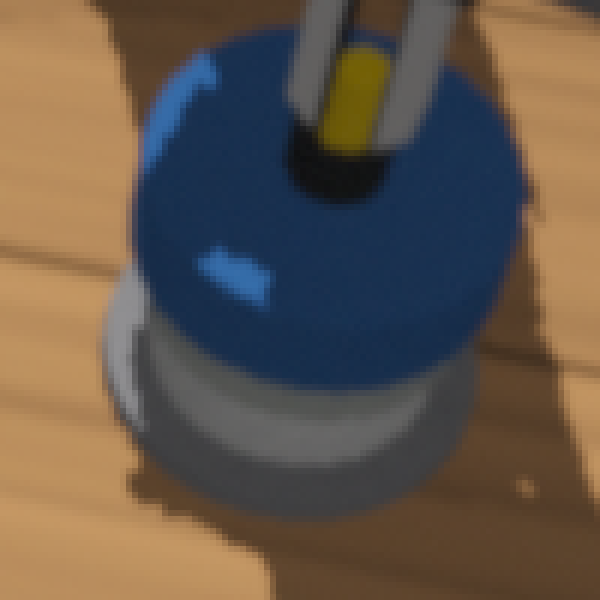

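View pics/wrist12.png

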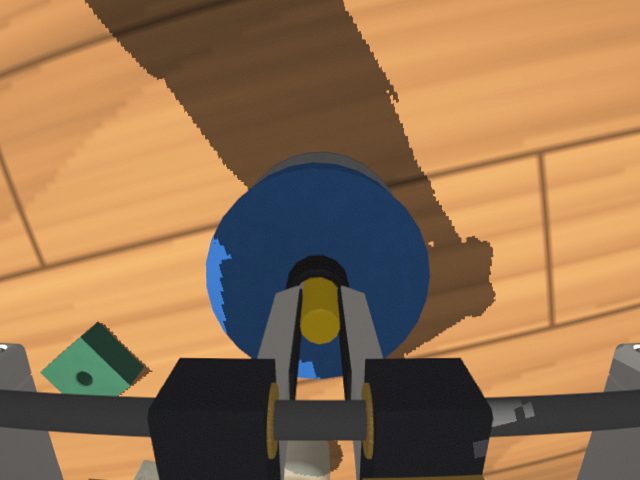

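```bash
python3 - <<'E'
from h import *
o=ctrl.get_obs(); T=np.array(o['ee_pos']); zl=T[2]-.1022
a=np.linspace(0,2*np.pi,2000)
for n,u in [('scene',(434,228)),('side',(219,195))]:
    p=ctrl.camera(n)
    for nm,xy,z,R in [('flange',(.4552,.2325),.006,.066),('ring',(.4552,.2325),.025,.0485),('inner',T[:2],zl,.0555),('inner_up',T[:2],zl+.02,.0555),('outer',T[:2],zl+.04,.063),('collar',T[:2],zl+.085,.017),]:
        P=proj(p,np.c_[xy[0]+R*np.cos(a),xy[1]+R*np.sin(a),np.full(2000,z)])
        q=(P+.5-np.array(u)+50)*6
        print(n,nm,'x',q[:,0].min().round(1),q[:,0].max().round(1),'mid',((q[:,0].min()+q[:,0].max())/2).round(1),'y',q[:,1].min().round(1),q[:,1].max().round(1))
E
```

```text
scene flange x 100.8 476.6 mid 288.7 y 215.5 520.4
scene ring x 157.1 436.9 mid 297.0 y 221.7 447.1
scene inner x 144.0 469.2 mid 306.6 y 171.0 431.0
scene inner_up x 151.2 481.1 mid 316.1 y 135.3 397.0
scene outer x 136.0 516.3 mid 326.2 y 81.8 381.0
scene collar x 295.6 401.7 mid 348.6 y 101.0 182.8
side flange x 122.4 503.1 mid 312.8 y 304.0 485.2
side ring x 166.9 449.0 mid 308.0 y 279.1 409.5
side inner x 140.3 466.4 mid 303.3 y 217.7 363.6
side inner_up x 132.9 462.2 mid 297.5 y 166.8 309.2
side outer x 102.5 480.1 mid 291.3 y 106.4 264.1
side collar x 226.8 330.8 mid 278.8 y 37.2 77.0
```

Measured silhouettes agree with the model to within about 0.7 mm. I'll lower gently and watch the force.

>>> play_rows(
  twist=[
    [0, 0, 0],
    [0, 0, 0],
    [0, 0, 0],
    [0, 0, 0],
    [0, 0, 0],
  ],
  travel=[
    [-0.006, 0, -0.1],
    [0, 0, -0.1],
    [0, 0, -0.08],
    [0, 0, -0.06],
    [0, 0, 0],
  ],
  grip=[1, 1, 1, 1, 1],
)

```text
time_s: 18.7
ee_pos: [0.4549, 0.2322, 0.1297]
eef_rot: [-1.571, 0.001, -0.231]
force: [-0.5, 0.3, -4.8]
grip_width: 0.017
```

>>> play_rows(
  twist=[
    [0, 0, 0],
    [0, 0, 0],
    [0, 0, 0],
    [0, 0, 0],
    [0, 0, 0],
    [0, 0, 0],
  ],
  travel=[
    [0, 0, -0.06],
    [0, 0, -0.06],
    [0, 0, -0.06],
    [0, 0, -0.05],
    [0, 0, -0.03],
    [0, 0, 0],
  ],
  grip=[1, 1, 1, 1, 1, 1],
)

```text
time_s: 19.3
ee_pos: [0.455, 0.2323, 0.117]
eef_rot: [-1.571, 0.0, -0.231]
force: [0.6, -0.0, -4.6]
grip_width: 0.0172
```

>>> play_rows(
  twist=[
    [0, 0, 0],
    [0, 0, 0],
    [0, 0, 0],
    [0, 0, 0],
  ],
  travel=[
    [0, 0, -0.02],
    [0, 0, -0.02],
    [0, 0, -0.014],
    [0, 0, 0],
  ],
  grip=[1, 1, 1, 1],
)

```text
time_s: 19.7
ee_pos: [0.455, 0.2323, 0.1144]
eef_rot: [-1.571, 0.0, -0.231]
force: [0.7, 0.8, -4.1]
grip_width: 0.0171
```

>>> play_rows(
  twist=[
    [0, 0, 0],
    [0, 0, 0],
    [0, 0, 0],
    [0, 0, 0],
  ],
  travel=[
    [0, 0, -0.008],
    [0, 0, -0.008],
    [0, 0, 0],
    [0, 0, 0],
  ],
  grip=[1, 1, 1, 1],
)

```text
time_s: 20.1
ee_pos: [0.4552, 0.2323, 0.1141]
eef_rot: [-1.571, -0.0, -0.231]
force: [-3.6, -2.3, 4.9]
grip_width: 0.017
```

It is seated at the predicted height with light contact. I'll release the post and check before regripping.

>>> play_rows(
  twist=[
    [0, 0, 0],
    [0, 0, 0],
    [0, 0, 0],
    [0, 0, 0],
    [0, 0, 0],
    [0, 0, 0],
    [0, 0, 0],
  ],
  travel=[
    [0, 0, 0],
    [0, 0, 0],
    [0, 0, 0],
    [0, 0, 0],
    [0, 0, 0.5],
    [0, 0, 0.5],
    [0, 0, 0],
  ],
  grip=[0.3, 0.2, 0.1, 0.1, 0.1, 0.1, 0.1],
  force=15,
)

```text
time_s: 20.8
ee_pos: [0.4563, 0.2329, 0.1666]
eef_rot: [-1.568, -0.004, -0.231]
force: [-0.5, 0.4, -0.1]
grip_width: 0.0422
```

```bash
python3 - <<'E'
from h import *
o=ctrl.get_obs(); T=np.array(o['ee_pos']); print(T,o['eef_rot'],o['force'],o['grip_width'])
for n in ['scene','side','wrist']:
    q=ctrl.camera(n); save(q,n+'13.png')
    if n!='wrist':
        u=proj(q,[[T[0],T[1],.05]])[0].astype(int)
        im=q['img'][u[1]-50:u[1]+50,u[0]-50:u[0]+50]
        cv2.imwrite('pics/%s13c.png'%n,cv2.resize(cv2.cvtColor(im,cv2.COLOR_RGB2BGR),None,fx=6,fy=6,interpolation=0)); print(n,u)
    else:
        print(proj(q,[[.455,.2323,.131],[.455,.2323,.103]]))
        cv2.imwrite('pics/wrist13c.png',cv2.resize(cv2.cvtColor(q['img'][200:350,240:400],cv2.COLOR_RGB2BGR),None,fx=4,fy=4,interpolation=0))
E
```

```text
[0.4563 0.2329 0.1666] [-1.5678 -0.004  -0.2307] [-0.4738  0.3737 -0.1126] 0.042160571145888504
scene [434 226]
side [219 190]
[[321.7846 284.3757]
 [321.5977 267.5816]]
```

View pics/side13c.png

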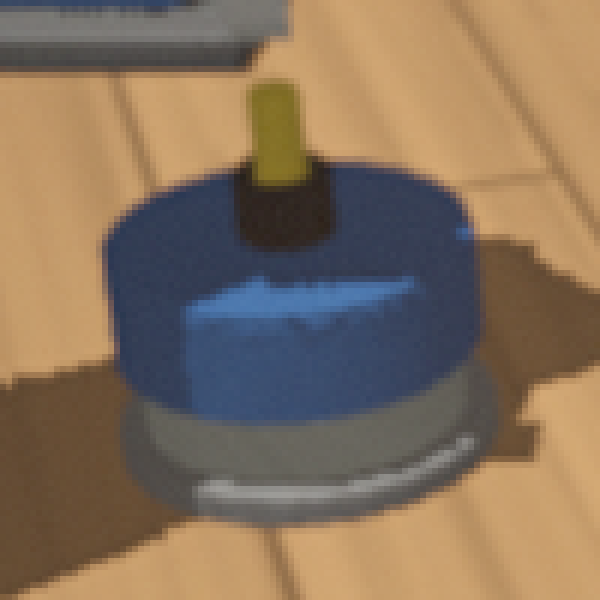

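View pics/wrist13c.png

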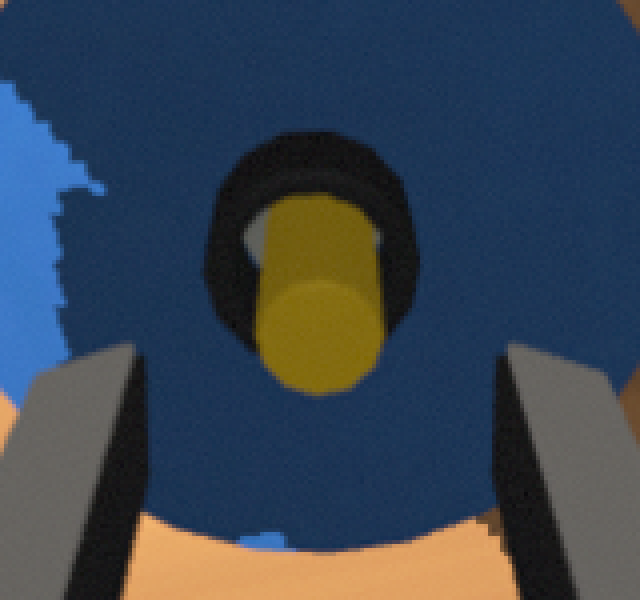

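The side view shows the inner lid seated flat on the flange, with the post free and both lids level. The collar sits about 1 mm left of the post, within its play. I'll go down around the collar.

>>> play_rows(
  twist=[
    [0, 0, 0],
    [0, 0, 0],
    [0, 0, 0],
    [0, 0, 0],
    [0, 0, 0],
    [0, 0, 0],
  ],
  travel=[
    [0, 0, 0],
    [-0.004, -0.012, -0.4],
    [0, 0, -0.4],
    [0, 0, -0.4],
    [0, 0, -0.12],
    [0, 0, 0],
  ],
  grip=[-0.1, -0.1, -0.1, -0.1, -0.1, -0.1],
)

```text
time_s: 21.55
ee_pos: [0.4544, 0.2315, 0.0968]
eef_rot: [-1.572, 0.002, -0.231]
force: [-0.2, 0.3, -0.0]
grip_width: 0.0518
```

```bash
python3 - <<'E'
from h import *
o=ctrl.get_obs(); T=np.array(o['ee_pos']); print(T,o['eef_rot'],o['force'],o['grip_width'])
q=ctrl.camera('wrist')
cv2.imwrite('pics/wrist14c.png',cv2.resize(cv2.cvtColor(q['img'][230:380,240:400],cv2.COLOR_RGB2BGR),None,fx=4,fy=4,interpolation=0))
E
```

```text
[0.4544 0.2315 0.0968] [-1.5721  0.0018 -0.2308] [-0.1724  0.346  -0.0409] 0.051778651171516185
```

View pics/wrist14c.png

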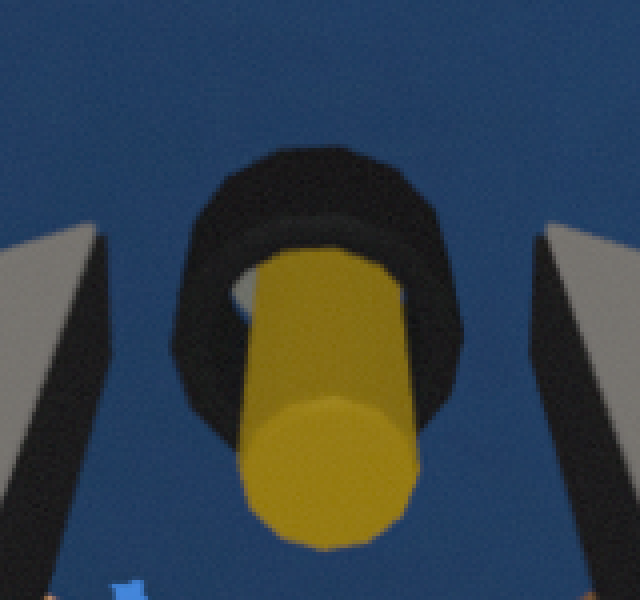

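>>> play_rows(
  twist=[
    [0, 0, 0],
    [0, 0, 0],
    [0, 0, 0],
    [0, 0, 0],
    [0, 0, 0],
    [0, 0, 0],
    [0, 0, 0],
    [0, 0, 0],
  ],
  travel=[
    [0, 0, -0.08],
    [0, 0, -0.06],
    [0, 0, 0],
    [0, 0, 0],
    [0, 0, 0],
    [0, 0, 0],
    [0, 0, 0],
    [0, 0, 0],
  ],
  grip=[-0.1, -0.1, 0.1, 0.2, 0.3, 0.4, 0.5, 0.5],
  force=8,
)

```text
time_s: 22.4
ee_pos: [0.4549, 0.2317, 0.0909]
eef_rot: [-1.571, -0.0, -0.231]
force: [-0.9, -0.4, 3.2]
grip_width: 0.0341
```

>>> play_rows(
  twist=[
    [0, 0, 0],
    [0, 0, 0],
    [0, 0, 0],
  ],
  travel=[
    [0, 0, 0],
    [0, 0, 0],
    [0, 0, 0],
  ],
  grip=[0.7, 1, 1],
  force=25,
)

```text
time_s: 22.7
ee_pos: [0.455, 0.2317, 0.0909]
eef_rot: [-1.571, -0.0, -0.231]
force: [-1.3, -0.6, 4.3]
grip_width: 0.0333
```

```bash
python3 - <<'E'
from h import *
o=ctrl.get_obs(); T=np.array(o['ee_pos']); print(T,o['eef_rot'],o['force'],o['moment'],o['grip_width'])
q=ctrl.camera('wrist')
cv2.imwrite('pics/wrist15c.png',cv2.resize(cv2.cvtColor(q['img'][230:380,240:400],cv2.COLOR_RGB2BGR),None,fx=4,fy=4,interpolation=0))
E
```

```text
[0.455  0.2317 0.0909] [-1.5707 -0.0003 -0.2307] [-1.2892 -0.5763  4.3008] [-0.2591  0.1767  0.0977] 0.03333224950927126
```

View pics/wrist15c.png

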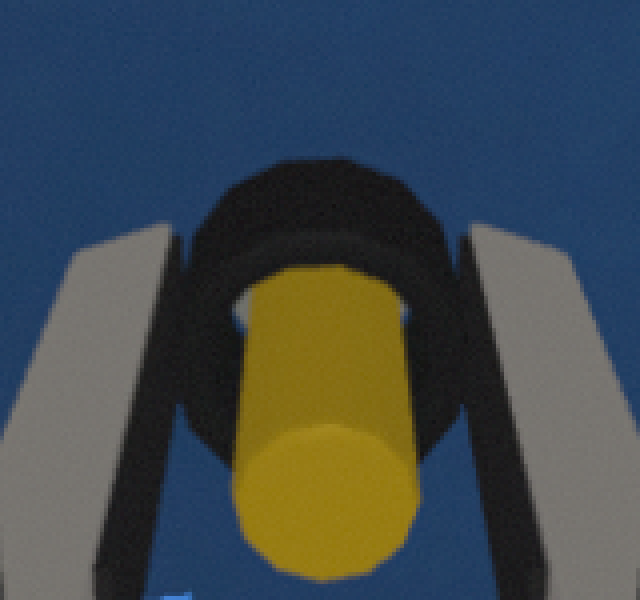

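Collar gripped, with the post clear between the fingers. I'll lift straight up.

>>> play_rows(
  twist=[
    [0, 0, 0],
    [0, 0, 0],
    [0, 0, 0],
    [0, 0, 0],
    [0, 0, 0],
  ],
  travel=[
    [0, 0, 0.03],
    [0, 0, 0.05],
    [0, 0, 0.06],
    [0, 0, 0],
    [0, 0, 0],
  ],
  grip=[1, 1, 1, 1, 1],
)

```text
time_s: 23.25
ee_pos: [0.4548, 0.2317, 0.0977]
eef_rot: [-1.571, -0.0, -0.231]
force: [0.0, 0.0, -1.4]
grip_width: 0.0332
```

```bash
python3 - <<'E'
from h import *
o=ctrl.get_obs(); T=np.array(o['ee_pos']); print(T,o['eef_rot'],o['force'],o['grip_width'])
q=ctrl.camera('side'); u=(219,190)
cv2.imwrite('pics/side16c.png',cv2.resize(cv2.cvtColor(q['img'][u[1]-50:u[1]+50,u[0]-50:u[0]+50],cv2.COLOR_RGB2BGR),None,fx=6,fy=6,interpolation=0))
q=ctrl.camera('wrist')
cv2.imwrite('pics/wrist16c.png',cv2.resize(cv2.cvtColor(q['img'][230:380,240:400],cv2.COLOR_RGB2BGR),None,fx=4,fy=4,interpolation=0))
E
```

```text
[0.4548 0.2317 0.0977] [-1.5708 -0.     -0.2307] [ 0.0293  0.002  -1.4085] 0.03323270478717643
```

View pics/side16c.png

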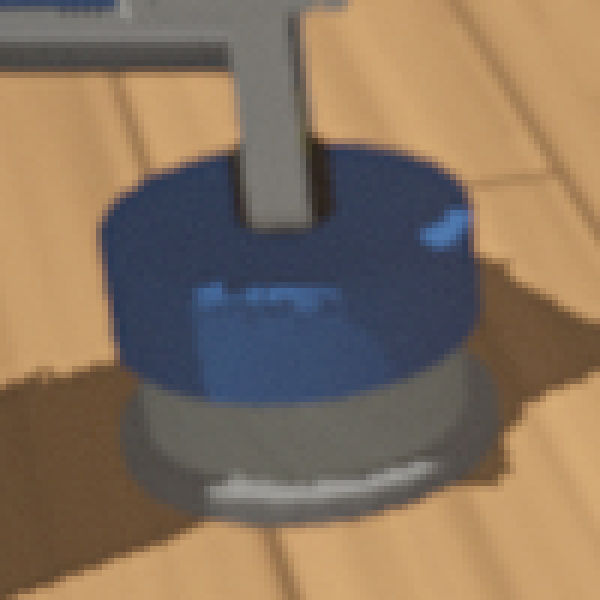

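View pics/wrist16c.png

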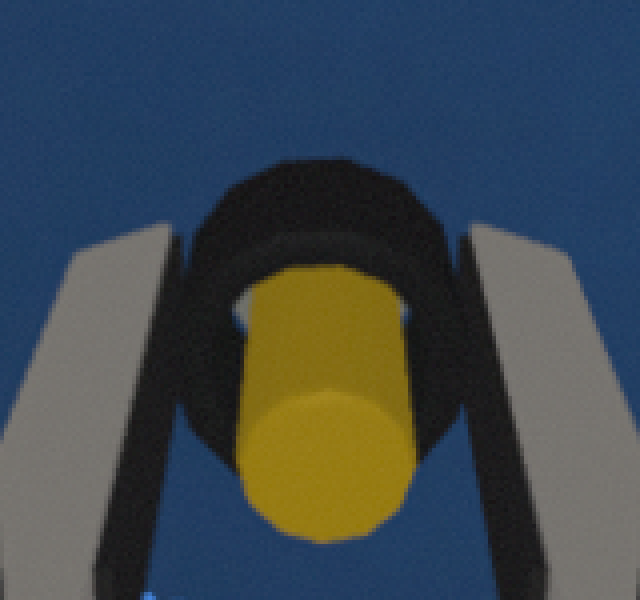

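>>> play_rows(
  twist=[
    [0, 0, 0],
    [0, 0, 0],
    [0, 0, 0],
    [0, 0, 0],
    [0, 0, 0],
    [0, 0, 0],
    [0, 0, 0],
    [0, 0, 0],
    [0, 0, 0],
    [0, 0, 0],
    [0, 0, 0],
    [0, 0, 0],
  ],
  travel=[
    [0, 0, 0.1],
    [0, 0, 0.14],
    [0, 0, 0.16],
    [0, 0, 0.16],
    [0, 0, 0.16],
    [0, 0, 0.16],
    [0, 0, 0.16],
    [0, 0, 0.2],
    [0, 0, 0.25],
    [0, 0, 0.3],
    [0, 0, 0.3],
    [0, 0, 0.2],
  ],
  grip=[1, 1, 1, 1, 1, 1, 1, 1, 1, 1, 1, 1],
)

```text
time_s: 24.55
ee_pos: [0.4551, 0.2318, 0.2139]
eef_rot: [-1.57, -0.001, -0.231]
force: [-0.3, 0.6, -2.0]
grip_width: 0.0335
```

>>> play_rows(
  twist=[
    [0, 0, 0],
    [0, 0, 0],
    [0, 0, 0],
    [0, 0, 0],
    [0, 0, 0],
  ],
  travel=[
    [0, 0, 0.16],
    [0, 0, 0.1],
    [0, 0, 0],
    [0, 0, 0],
    [0, 0, 0],
  ],
  grip=[1, 1, 1, 1, 1],
)

```text
time_s: 25.05
ee_pos: [0.4547, 0.2316, 0.2247]
eef_rot: [-1.571, 0.001, -0.231]
force: [0.8, 0.9, -1.5]
grip_width: 0.0331
```

```bash
python3 - <<'E'
from h import *
o=ctrl.get_obs(); T=np.array(o['ee_pos']); print(T,o['eef_rot'],o['force'],o['moment'],o['grip_width'])
for n in ['side','scene']:
    q=ctrl.camera(n); save(q,n+'17.png'); u=proj(q,[[T[0],T[1],.09]])[0].astype(int)
    cv2.imwrite('pics/%s17c.png'%n,cv2.resize(cv2.cvtColor(q['img'][u[1]-75:u[1]+75,u[0]-60:u[0]+60],cv2.COLOR_RGB2BGR),None,fx=4,fy=4,interpolation=0))
E
```

```text
[0.4547 0.2316 0.2247] [-1.5714  0.0008 -0.2308] [ 0.7572  0.9029 -1.4641] [ 0.0118 -0.0034 -0.0007] 0.03313216090189452
```

View pics/side17c.png

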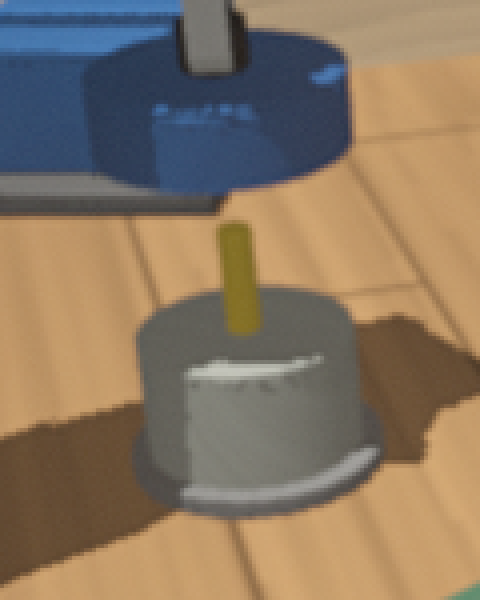

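View pics/scene17.png

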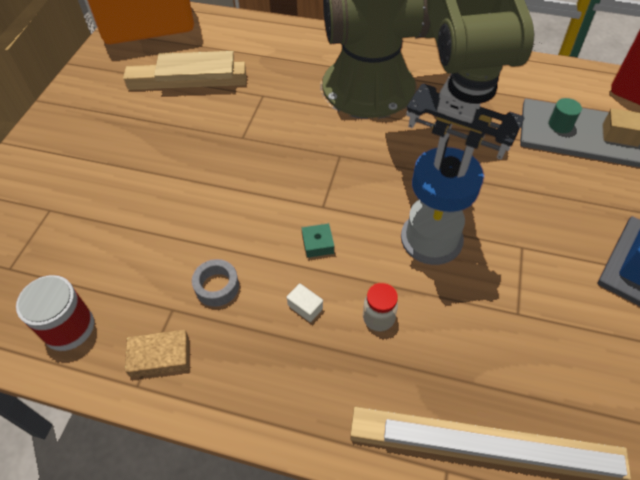

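The inner lid is seated upright with its post bare. The outer lid hangs level, with its rim at about 0.173 m against the post top at 0.131 m. The bystanders haven't moved. I'll hand it in.

```bash
python3 - <<'E'
from station import ctrl
print(ctrl.hand_in())
E
```

```text
the job is handed in; nothing more can be done
None
```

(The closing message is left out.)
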